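# Check a bench belt finisher: tension gauge, then guard held open

### The arm

A 7-joint arm with a two-finger parallel gripper is mounted at the origin on the work surface. World frame = base frame: x ahead of the robot, y to its left, z up, the work surface at z = 0. Lengths are in m, angles in rad, forces in N, time in s.
With the tool pointing down it reaches from about 0.425 to 0.925 m from the base axis. Payload 6.8 kg.
Tool frame: the origin (TCP) lies midway between the tips of the shut fingers; the grasp point (between the pads) lies 19 mm behind it; z points along the fingers, y is the line along which they close (so a half turn about z gives the same grasp; the last joint's range is limited). The gripper opens to 85 mm and grips with 20 to 120 N. Pads are 22 mm wide; open, the fingers measure 114 mm over their backs; the gripper's body (76 mm by 85 mm) begins 54 mm behind the grasp point. The pads swing forward as they close: fully open they stand 13 mm farther back than shut.
Start: joints at [1.084, 0.477, 0.022, 1.555, -0.011, 1.109, -0.083], TCP at [0.25, -0.627, 0.231] pointing down, gripper open.
Joint ranges: [-2.96, 2.96], [-0.34, 2.1], [-1.41, 1.46], [0.24, 2.44], [-1.37, 4.51], [0.17, 1.92], [-2.96, 2.96]. Speed limits (rad/s): [2.39, 2.39, 3.14, 3.14, 3.14, 3.14, 3.14].

### API

Orientations are given as a unit quaternion [w, x, y, z].
In Python, from station import bot gives the robot as it stands.
- The arm moves only by the tool jog_arm, never from a script. Its argument "rows" is a list of rows, each an object of numbers: "fingers": the finger opening in mm, from 0 to 85.4; "x", "y", "z": the shift along the tool's x, y, z in mm; "ax", "ay", "az": the turn, a rotation vector about the tool's x, y, z in degrees. A call has exactly 8 rows; each row shifts and turns the commanded pose from where the row before left it, along the tool's axes as they then stand; what a row does not reach is not made up. A row lasts 1/10 s, in which the tool goes at most 50 mm and 8.59 degrees, less where a joint would pass 70% of its speed; a pose out of reach is approached as far as the arm can. A call with a gripper value outside its range is refused whole. The fingers move at their own pace and stop on an object; "force" is the grip in N (left out, the last holds). Time passes only in rows, so rows that do not move let the fingers close, or fill a call up. It gives the time, the measured TCP pose, the force, the opening and the grip force at its end, in the units of the state.
- bot.get_obs(): the state, without advancing time (a new reading comes with each control period).
- bot.read_camera(name): name is "scene" or "side" or "wrist"; returns a dict with "pixels" (420x560x3 uint8, red, green, blue), "vertical_fov" (degrees; the focal length in pixels is half the picture's height over the tangent of half this angle, whatever the lens; pixels are square), "cx", "cy" (the principal point, pixels), "world_from_camera" (4x4, takes a point from camera to world coordinates). Camera axes: x right, y down, z forward; pixel columns grow to the right and rows downward; lengths in m; the calibration is good to about 2 mm. The wrist camera is an equidistant fisheye: a pixel r from the principal point sees the ray r / f radians off the axis. A picture is of the moment at which its call begins. There is no depth.
- bot.hand_in(): hands the job in; it is judged then, once.
The state is a dict: "t": time; "q": joint angles; "joint_vel": joint speeds; "joint_torque": joint torques, N m; "eef_pos": TCP position; "tool_rot": TCP orientation; "contact_force": force on the tool from outside, world axes, zero at the start; "torque": the same for the moment, N m; "gripper_width": opening from 0.0 (shut) to 1.0 (fully open); "grasp_force": force on a finger pad.
Only numpy, scipy, OpenCV 4.12 (cv2) and the standard library are available. Lean on these libraries where they do the work, as an engineer would, in place of code of your own. Each camera call takes 0.05 s, during which the arm holds its last target. There are 200 camera calls.

### The job

Check the belt finisher: pull its sprung tension gauge out to the long mark at 30 mm, keep it there for about a second, and let it go back fully home. Then lift the belt guard to 60 degrees open (the long mark on the angle scale) and finish still holding it there, since it falls shut by itself, so that the belt can be inspected. Leave the hammer, the jar and the cork block alone.

Things in the scene. Friction and masses are not known exactly. Their poses are not given: they have to be found in the camera images.
- machine: Grey bench belt finisher, fixed. Housing 160 (x) x 240 (y) x 90 mm high, centred on the origin, which lies on the bench. Own -x is the front, +x the hinged back, the gauge is at the -y end (base plate y -275 to +145 mm). An upright angle-scale plate, a quarter ring 115 to 137 mm from the hinge axis, up to 230 mm above the bench, stands at y = +129 mm: marks each 15 degrees, the long one at 60.
- gauge (a joint): Travel of the sprung tension gauge in m: 0 home, grows as the post is pulled out along the machine's own -y, stop at 0.045. Spring 3 N at home, 10.5 N at 0.030; returns by itself when let go. Ticks every 5 mm on the rail; the sliding block's outer edge stands at the first tick at 0 and at the long full-width mark at 0.030.
- gauge_grip (a point): Point on the axis of the gauge's upright round steel post, 14 mm in diameter, where to grip it, 102 mm above the bench; the post stands free from 73 to 128 mm. Axes as the machine's. At home it is 200 mm from the machine's origin along -y; towards the machine there are a barrel 73 mm high and, from y = -113 mm on, the guard, 124 mm high.
- guard (a joint): Opening angle of the belt guard in rad: 0 is shut, grows as the front bar is lifted, 1.047 is 60 degrees, stop at 1.45. Its weight and a spring shut it from any angle (2 to 3.5 N at the bar).
- guard_bar (a point): Middle of the guard's front handle bar: a round steel bar of 12 mm diameter along the machine's y, 130 mm long, on two arms at its ends, 52 mm in front of the guard's front wall (free gap about 46 mm, nothing below). Turns with the guard; shut, it lies 130 mm in front of the machine's origin and 113 mm above the bench, axes as the machine's.
- guard_hinge (a point): Middle of the guard's hinge axis, which runs along the machine's y: 75 mm behind the machine's origin, 95 mm above the bench. The bar moves about it on a radius of 206 mm; the shut bar is 205 mm in front of and 18 mm above the axis. Guard: grey hood 156 x 226 x 29 mm.
- hammer_mid (a point): Bystander: a hammer about 260 mm long, lying beyond the machine's +y end. Point on its handle half-way along, x along the handle towards the head.
- jar_mid (a point): Bystander: closed jar, 64 mm wide, 85 mm high, behind the gauge and beside the motor. Point at its centre.
- block_mid (a point): Bystander: cork sanding block 110 x 60 x 35 mm on the bench in front of the gauge. Point at its centre.

How it is judged:
On the way, in this order (a step that is already met when the one before it is completed fails the run):
1. the gauge is pulled out to its 30 mm mark (within 4 mm) and kept there for 0.8 s (value of joint gauge between 0.026 and 0.034 m), for 0.8 s.
2. the gauge is back home (within 4 mm), the guard still shut (value of joint gauge below 0.004 m and value of joint guard below 0.15 rad), for 0.1 s.
At the end, for the whole second after the job is handed in: The robot still holds the guard (contact force over 0.5 N) steady at 60 degrees, within 5 degrees, and the gauge is home within 4 mm (value of joint guard between 0.96 and 1.134 rad and velocity of joint guard between -0.1 and 0.1 rad/s and value of joint gauge below 0.004 m and contact force between any of the fingers, the arm and guard above 0.5 N); the arm keeps its last pose, push and grip.
It fails at once if a bystander (hammer, jar or cork block) is moved more than 15 mm (distance of any of hammer_mid, jar_mid, block_mid from where it was at the start of the episode above 0.015 m).
It also fails if it takes over 61 s, if anything falls off the work surface, if the arm or the gripper's body presses on something with over 40 N, if the wrist force passes 120 N, or if a joint passes its speed limit or range.

## Working session

There is one attempt and no reset: what is moved stays moved. The work goes in short steps, Python scripts to look and compute and a tool call to move; the robot and the scene stay as the last step left them, time stands still between calls to the robot, and variables do not carry over. Pictures are saved under pics/ and viewed, at most 10 in all, crops included, and the job is handed in when it is done.

Besides the shell and the picture viewer there is one more tool, called after "Call:" by a JSON object that holds its "op" and its "data". jog_arm: Moves the arm, as the interface text tells. Its arguments: {"type":"object","properties":{"rows":{"type":"array","items":{"type":"object","properties":{"fingers":{"type":"number"},"x":{"type":"number"},"y":{"type":"number"},"z":{"type":"number"},"ax":{"type":"number"},"ay":{"type":"number"},"az":{"type":"number"}}}},"force":{"type":"number"}},"required":["rows"]}

```bash
mkdir -p pics
python3 - <<'E'
from station import bot
import cv2,json,numpy as np
o=bot.get_obs();print({k:np.round(v,3).tolist() for k,v in o.items()})
for n in("scene","side","wrist"):
    c=bot.read_camera(n);cv2.imwrite(f"pics/{n}0.png",c["pixels"][:,:,::-1])
    print(n,c["vertical_fov"],c["cx"],c["cy"],np.round(c["world_from_camera"],4).tolist())
    c.pop("pixels");c["world_from_camera"]=np.array(c["world_from_camera"]).tolist();json.dump(c,open(f"{n}.json","w"))
E
```

```text
{'t': 0.0, 'q': [1.084, 0.478, 0.022, 1.556, -0.011, 1.109, -0.083], 'joint_vel': [0.0, -0.0, -0.0, -0.002, 0.0, 0.001, 0.001], 'joint_torque': [-0.001, -59.646, 1.607, -28.121, 0.012, 0.009, -0.0], 'eef_pos': [0.249, -0.627, 0.23], 'tool_rot': [-0.001, 0.982, 0.188, -0.0], 'contact_force': [-0.396, -0.411, -0.052], 'torque': [-0.038, -0.059, 0.011], 'grasp_force': 0.0, 'gripper_width': 0.998}
scene 46.356107803510476 271.74295279223577 212.24355497521256 [[0.2864, 0.553, -0.7824, 1.2509], [0.9579, -0.1471, 0.2466, -0.1318], [0.0213, -0.8201, -0.5719, 0.6053], [0.0, 0.0, 0.0, 1.0]]
side 51.20331528631389 276.84402904302755 210.05303756076816 [[0.9997, -0.0106, 0.0235, 0.5484], [-0.0237, -0.7339, 0.6789, -0.5341], [0.01, -0.6792, -0.7339, 0.7775], [0.0, 0.0, 0.0, 1.0]]
wrist 65.70646984690485 282.30057322069956 209.25970340925096 [[0.3702, -0.8872, -0.2752, 0.3188], [-0.9289, -0.3541, -0.108, -0.5978], [-0.0016, 0.2956, -0.9553, 0.3721], [0.0, 0.0, 0.0, 1.0]]
```

View pics/scene0.png

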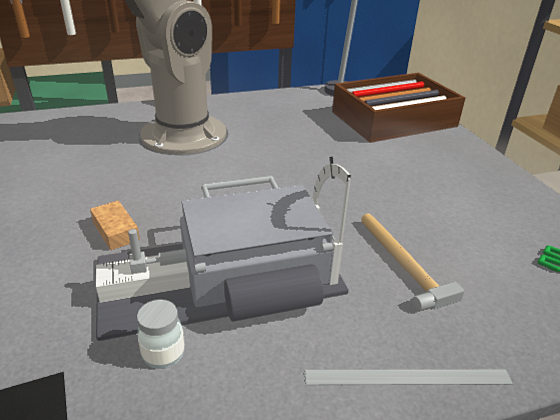

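View pics/side0.png

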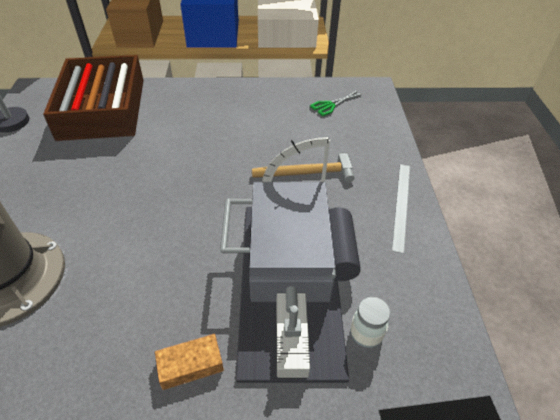

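Run:
```python
import cv2,numpy as np
a=cv2.imread("pics/scene0.png")[150:350,80:280];b=cv2.imread("pics/side0.png")[190:390,200:400]
r=lambda i:cv2.resize(i,(400*1,400*1),interpolation=cv2.INTER_CUBIC)
im=np.hstack([r(a),r(b)])
cv2.imwrite("pics/z.png",im)
```

```text
(no output)
```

View pics/z.png

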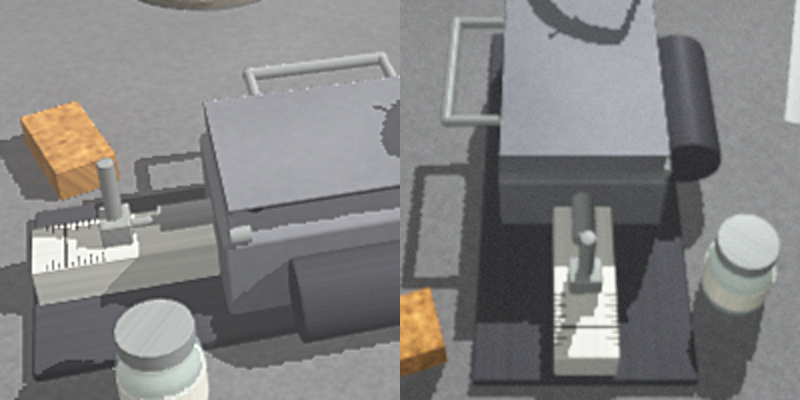

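```bash
cat > h.py <<'E'
import json,numpy as np
def ray(n,u,v):
    c=json.load(open(n+".json"));f=210/np.tan(np.radians(c["vertical_fov"]/2));T=np.array(c["world_from_camera"])
    return T[:3,3],T[:3,:3]@np.array([(u-c["cx"])/f,(v-c["cy"])/f,1])
def pl(n,u,v,z):
    o,d=ray(n,u,v);return o+d*(z-o[2])/d[2]
def tri(a,b):
    o,d=ray("scene",*a);p,e=ray("side",*b)
    s=np.linalg.lstsq(np.c_[d,-e],p-o,rcond=None)[0];A=o+s[0]*d;B=p+s[1]*e
    return (A+B)/2,np.linalg.norm(A-B)
E
python3 - <<'E'
from h import *
np.set_printoptions(precision=4,suppress=True)
print("post",tri((132.5,231),(294,309)),pl("scene",132.5,231,.128),pl("side",294,309,.128))
for a,b in(((204,186),(228,200)),((273,179),(223.5,251))): pass
print("barL(-y)",tri((204,186),(223.5,251)),"bar+y",tri((273,179),(228,200)))
P=pl("side",251.5,267.5,.124);Q=pl("side",333.5,267.5,.124);print("guard -y edge",P,Q,np.degrees(np.arctan2(*(Q-P)[1::-1])),np.linalg.norm(P-Q))
P=pl("scene",*(80+205/2,150+104/2),.124);Q=pl("scene",80+228/2,150+212/2,.124);print(P,Q)
E
```

```text
post (array([ 0.592 , -0.1572,  0.1278]), np.float64(0.0029815505972759625)) [ 0.5909 -0.156   0.128 ] [ 0.5925 -0.1589  0.128 ]
barL(-y) (array([ 0.465 , -0.0209,  0.1132]), np.float64(0.005246337914902561)) bar+y (array([0.4666, 0.1155, 0.11  ]), np.float64(0.002455424906458115))
guard -y edge [ 0.52   -0.0706  0.124 ] [ 0.6687 -0.0731  0.124 ] -0.9514730705359772 0.14872663873257266
[ 0.5219 -0.0668  0.124 ] [ 0.6731 -0.0712  0.124 ]
```

Call:
{"op": "jog_arm", "data": {"rows": [{"az":7.5,"fingers":85},{"az":7.5},{"az":7.5},{"x":28,"y":-40},{"x":28,"y":-40},{"x":28,"y":-40},{"x":28,"y":-40},{"x":28,"y":-40}]}}

```text
invalid input
```

Call:
{"op": "jog_arm", "data": {"rows": [{"x":28,"y":-40},{"x":28,"y":-40},{"x":28,"y":-40},{"x":28,"y":-40},{"x":28,"y":-40},{"x":0,"y":0},{},{}]}}

```text
invalid input
```

Call:
{"op": "jog_arm", "data": {"rows": [{"x":0,"y":0,"z":0,"ax":0,"ay":0,"az":7.5,"fingers":85},{"x":0,"y":0,"z":0,"ax":0,"ay":0,"az":7.5,"fingers":85},{"x":0,"y":0,"z":0,"ax":0,"ay":0,"az":7.5,"fingers":85},{"x":28,"y":-40,"z":0,"ax":0,"ay":0,"az":0,"fingers":85},{"x":28,"y":-40,"z":0,"ax":0,"ay":0,"az":0,"fingers":85},{"x":28,"y":-40,"z":0,"ax":0,"ay":0,"az":0,"fingers":85},{"x":28,"y":-40,"z":0,"ax":0,"ay":0,"az":0,"fingers":85},{"x":28,"y":-40,"z":0,"ax":0,"ay":0,"az":0,"fingers":85}], "force": 60}}

```text
t: 0.95
eef_pos: [0.3932, -0.4273, 0.2312]
tool_rot: [-0.0, 1.0, -0.007, -0.0]
contact_force: [1.2, 0.1, 0.0]
gripper_width: 0.994
grasp_force: 0.0
```

Call:
{"op": "jog_arm", "data": {"rows": [{"x":28,"y":-39,"z":0,"ax":0,"ay":0,"az":0,"fingers":85},{"x":28,"y":-39,"z":0,"ax":0,"ay":0,"az":0,"fingers":85},{"x":28,"y":-39,"z":0,"ax":0,"ay":0,"az":0,"fingers":85},{"x":28,"y":-39,"z":0,"ax":0,"ay":0,"az":0,"fingers":85},{"x":28,"y":-39,"z":0,"ax":0,"ay":0,"az":0,"fingers":85},{"x":28,"y":-39,"z":0,"ax":0,"ay":0,"az":0,"fingers":85},{"x":26,"y":-38,"z":0,"ax":0,"ay":0,"az":0,"fingers":85},{"x":0,"y":0,"z":0,"ax":0,"ay":0,"az":0,"fingers":85}], "force": 60}}

```text
t: 1.75
eef_pos: [0.5938, -0.1511, 0.231]
tool_rot: [-0.002, 1.0, -0.001, 0.001]
contact_force: [-0.9, -0.0, 0.6]
gripper_width: 0.998
grasp_force: 0.0
```

Run:
```python
from station import bot
import cv2,json,numpy as np
o=bot.get_obs();print(o['t'],np.round(o['eef_pos'],4),np.round(o['contact_force'],2))
c=bot.read_camera("wrist");cv2.imwrite("pics/w1.png",c["pixels"][:,:,::-1]);c.pop("pixels");c["world_from_camera"]=np.array(c["world_from_camera"]).tolist();json.dump(c,open("wrist.json","w"))
```

```text
1.75 [ 0.5938 -0.1511  0.231 ] [-0.92 -0.04  0.64]
```

View pics/w1.png

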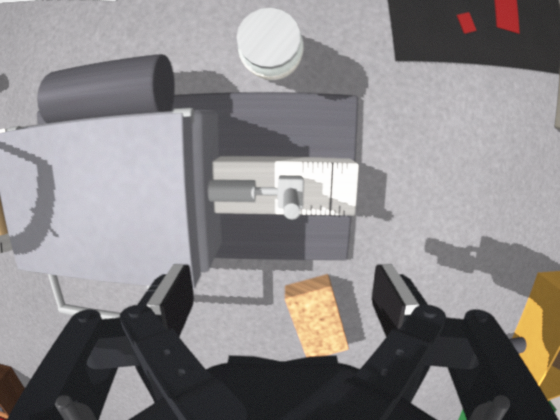

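```bash
cat >> h.py <<'E'
def wpl(u,v,z):
    c=json.load(open("wrist.json"));f=210/np.tan(np.radians(c["vertical_fov"]/2));T=np.array(c["world_from_camera"])
    a=np.array([u-c["cx"],v-c["cy"]]);r=np.hypot(*a);t=r/f
    d=T[:3,:3]@np.array([*(a/max(r,1e-9)*np.sin(t)),np.cos(t)]);o=T[:3,3];return o+d*(z-o[2])/d[2]
E
python3 -c "
from h import *
print(wpl(292,212,.128),wpl(183,112,.124),wpl(196,287,.124))"
```

```text
[ 0.59065539 -0.15721916  0.128     ] [ 0.67094883 -0.07245555  0.124     ] [ 0.51799139 -0.07107788  0.124     ]
```

Call:
{"op": "jog_arm", "data": {"rows": [{"x":-3,"y":6.4,"z":25,"ax":0,"ay":0,"az":0,"fingers":85},{"x":0,"y":0,"z":40,"ax":0,"ay":0,"az":0,"fingers":85},{"x":0,"y":0,"z":40,"ax":0,"ay":0,"az":0,"fingers":85},{"x":0,"y":0,"z":30,"ax":0,"ay":0,"az":0,"fingers":85},{"x":0,"y":0,"z":12,"ax":0,"ay":0,"az":0,"fingers":85},{"x":0,"y":0,"z":0,"ax":0,"ay":0,"az":0,"fingers":60},{"x":0,"y":0,"z":0,"ax":0,"ay":0,"az":0,"fingers":35},{"x":0,"y":0,"z":0,"ax":0,"ay":0,"az":0,"fingers":30}], "force": 60}}

```text
t: 2.6
eef_pos: [0.5884, -0.1668, 0.0863]
tool_rot: [0.0, 1.0, -0.007, 0.002]
contact_force: [0.1, 0.3, 0.8]
gripper_width: 0.506
grasp_force: 0.0
```

Call:
{"op": "jog_arm", "data": {"rows": [{"x":0,"y":0,"z":0,"ax":0,"ay":0,"az":0,"fingers":20},{"x":0,"y":0,"z":0,"ax":0,"ay":0,"az":0,"fingers":10},{"x":0,"y":0,"z":0,"ax":0,"ay":0,"az":0,"fingers":0},{"x":0,"y":0,"z":0,"ax":0,"ay":0,"az":0,"fingers":0},{"x":0,"y":0,"z":0,"ax":0,"ay":0,"az":0,"fingers":0},{"x":0,"y":0,"z":0,"ax":0,"ay":0,"az":0,"fingers":0},{"x":0,"y":0,"z":0,"ax":0,"ay":0,"az":0,"fingers":0},{"x":0,"y":0,"z":0,"ax":0,"ay":0,"az":0,"fingers":0}], "force": 60}}

```text
t: 3.4
eef_pos: [0.5883, -0.1645, 0.0859]
tool_rot: [-0.001, 1.0, -0.006, 0.001]
contact_force: [-1.6, 4.7, 7.4]
gripper_width: 0.148
grasp_force: 58.3
```

Call:
{"op": "jog_arm", "data": {"rows": [{"x":0,"y":5,"z":0,"ax":0,"ay":0,"az":0,"fingers":0},{"x":0,"y":6,"z":0,"ax":0,"ay":0,"az":0,"fingers":0},{"x":0,"y":6,"z":0,"ax":0,"ay":0,"az":0,"fingers":0},{"x":0,"y":5,"z":0,"ax":0,"ay":0,"az":0,"fingers":0},{"x":0,"y":1,"z":0,"ax":0,"ay":0,"az":0,"fingers":0},{"x":0,"y":0,"z":0,"ax":0,"ay":0,"az":0,"fingers":0},{"x":0,"y":0,"z":0,"ax":0,"ay":0,"az":0,"fingers":0},{"x":0,"y":0,"z":0,"ax":0,"ay":0,"az":0,"fingers":0}], "force": 60}}

```text
t: 4.2
eef_pos: [0.5879, -0.1852, 0.0859]
tool_rot: [-0.002, 1.0, -0.005, 0.001]
contact_force: [-3.1, 9.3, 9.8]
gripper_width: 0.144
grasp_force: 58.5
```

Run:
```python
from station import bot
import cv2,json,numpy as np
o=bot.get_obs();print(o['t'],np.round(o['eef_pos'],4),np.round(o['contact_force'],2))
a=bot.read_camera("side")["pixels"][290:390,250:350,::-1]
b=bot.read_camera("scene")["pixels"][215:315,80:180,::-1]
r=lambda i:cv2.resize(i,(400,400),interpolation=cv2.INTER_CUBIC)
cv2.imwrite("pics/g.png",np.hstack([r(b),r(a)]))
```

```text
4.2 [ 0.5879 -0.1852  0.0859] [-3.09  9.33  9.84]
```

View pics/g.png

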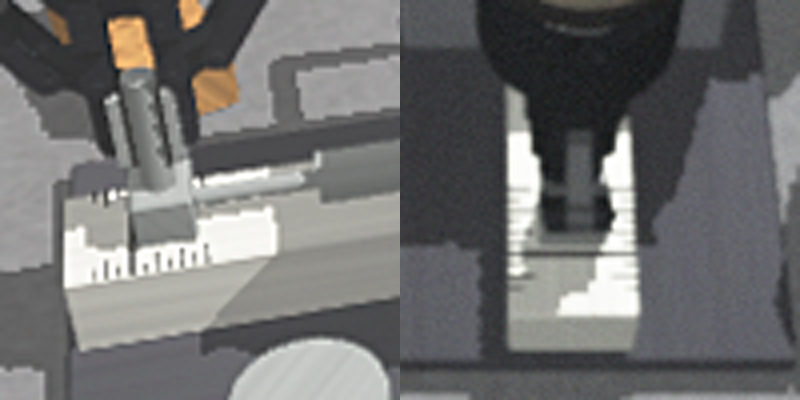

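Call:
{"op": "jog_arm", "data": {"rows": [{"x":0,"y":2,"z":0,"ax":0,"ay":0,"az":0,"fingers":0},{"x":0,"y":1,"z":0,"ax":0,"ay":0,"az":0,"fingers":0},{"x":0,"y":0,"z":0,"ax":0,"ay":0,"az":0,"fingers":0},{"x":0,"y":0,"z":0,"ax":0,"ay":0,"az":0,"fingers":0},{"x":0,"y":0,"z":0,"ax":0,"ay":0,"az":0,"fingers":0},{"x":0,"y":0,"z":0,"ax":0,"ay":0,"az":0,"fingers":0},{"x":0,"y":0,"z":0,"ax":0,"ay":0,"az":0,"fingers":0},{"x":0,"y":0,"z":0,"ax":0,"ay":0,"az":0,"fingers":0}], "force": 60}}

```text
t: 5.1
eef_pos: [0.5879, -0.1878, 0.0859]
tool_rot: [-0.002, 1.0, -0.005, 0.001]
contact_force: [-2.4, 10.0, 9.9]
gripper_width: 0.142
grasp_force: 58.5
```

Run:
```python
from station import bot
import cv2,json,numpy as np
o=bot.get_obs();print(o['t'],np.round(o['eef_pos'],4),np.round(o['contact_force'],2))
a=bot.read_camera("side")["pixels"][320:380,270:330,::-1]
b=bot.read_camera("scene")["pixels"][240:300,90:150,::-1]
r=lambda i:cv2.resize(i,(400,400),interpolation=cv2.INTER_CUBIC)
cv2.imwrite("pics/g2.png",np.hstack([r(b),r(a)]))
```

```text
5.1 [ 0.5879 -0.1878  0.0859] [-2.45 10.    9.94]
```

View pics/g2.png

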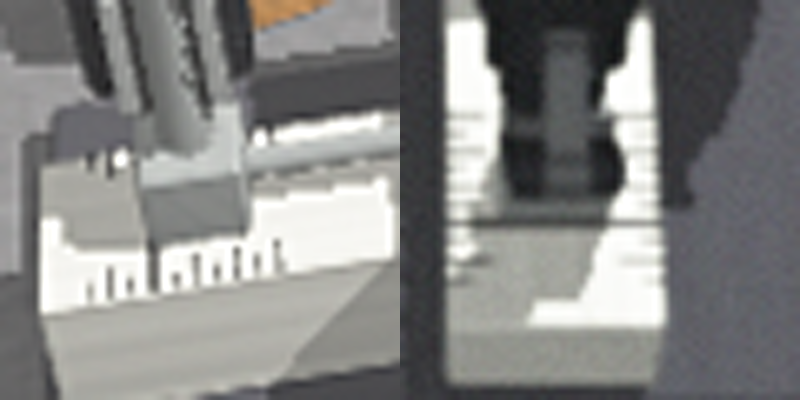

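Call:
{"op": "jog_arm", "data": {"rows": [{"x":0,"y":0,"z":0,"ax":0,"ay":0,"az":0,"fingers":0},{"x":0,"y":0,"z":0,"ax":0,"ay":0,"az":0,"fingers":0},{"x":0,"y":0,"z":0,"ax":0,"ay":0,"az":0,"fingers":0},{"x":0,"y":0,"z":0,"ax":0,"ay":0,"az":0,"fingers":0},{"x":0,"y":0,"z":0,"ax":0,"ay":0,"az":0,"fingers":0},{"x":0,"y":0,"z":0,"ax":0,"ay":0,"az":0,"fingers":0},{"x":0,"y":0,"z":0,"ax":0,"ay":0,"az":0,"fingers":0},{"x":0,"y":0,"z":0,"ax":0,"ay":0,"az":0,"fingers":0}], "force": 60}}

```text
t: 6.0
eef_pos: [0.5879, -0.1878, 0.0859]
tool_rot: [-0.002, 1.0, -0.005, 0.001]
contact_force: [-2.4, 10.2, 9.1]
gripper_width: 0.144
grasp_force: 58.5
```

Call:
{"op": "jog_arm", "data": {"rows": [{"x":0,"y":-6,"z":0,"ax":0,"ay":0,"az":0,"fingers":0},{"x":0,"y":-6,"z":0,"ax":0,"ay":0,"az":0,"fingers":0},{"x":0,"y":-6,"z":0,"ax":0,"ay":0,"az":0,"fingers":0},{"x":0,"y":-6,"z":0,"ax":0,"ay":0,"az":0,"fingers":0},{"x":0,"y":-4,"z":0,"ax":0,"ay":0,"az":0,"fingers":0},{"x":0,"y":-1,"z":0,"ax":0,"ay":0,"az":0,"fingers":0},{"x":0,"y":0,"z":0,"ax":0,"ay":0,"az":0,"fingers":0},{"x":0,"y":0,"z":0,"ax":0,"ay":0,"az":0,"fingers":0}], "force": 60}}

```text
t: 6.8
eef_pos: [0.5884, -0.1615, 0.0859]
tool_rot: [-0.001, 1.0, -0.006, 0.001]
contact_force: [-1.0, 4.3, 7.8]
gripper_width: 0.144
grasp_force: 58.3
```

Call:
{"op": "jog_arm", "data": {"rows": [{"x":0,"y":0,"z":0,"ax":0,"ay":0,"az":0,"fingers":85},{"x":0,"y":0,"z":0,"ax":0,"ay":0,"az":0,"fingers":85},{"x":0,"y":0,"z":0,"ax":0,"ay":0,"az":0,"fingers":85},{"x":0,"y":0,"z":0,"ax":0,"ay":0,"az":0,"fingers":85},{"x":0,"y":0,"z":0,"ax":0,"ay":0,"az":0,"fingers":85},{"x":0,"y":0,"z":0,"ax":0,"ay":0,"az":0,"fingers":85},{"x":0,"y":0,"z":0,"ax":0,"ay":0,"az":0,"fingers":85},{"x":0,"y":0,"z":0,"ax":0,"ay":0,"az":0,"fingers":85}], "force": 60}}

```text
t: 7.6
eef_pos: [0.5871, -0.1633, 0.0843]
tool_rot: [0.0, 1.0, -0.007, -0.0]
contact_force: [0.0, -0.2, -0.7]
gripper_width: 0.999
grasp_force: 0.0
```

Call:
{"op": "jog_arm", "data": {"rows": [{"x":0,"y":0,"z":-30,"ax":0,"ay":0,"az":0,"fingers":85},{"x":0,"y":0,"z":-40,"ax":0,"ay":0,"az":0,"fingers":85},{"x":0,"y":0,"z":-40,"ax":0,"ay":0,"az":0,"fingers":85},{"x":0,"y":0,"z":-40,"ax":0,"ay":0,"az":0,"fingers":85},{"x":0,"y":0,"z":0,"ax":0,"ay":0,"az":0,"fingers":85},{"x":0,"y":0,"z":0,"ax":0,"ay":0,"az":0,"fingers":85},{"x":0,"y":0,"z":0,"ax":0,"ay":0,"az":0,"fingers":85},{"x":0,"y":0,"z":0,"ax":0,"ay":0,"az":0,"fingers":85}], "force": 60}}

```text
t: 8.4
eef_pos: [0.5861, -0.163, 0.2326]
tool_rot: [-0.0, 1.0, -0.007, -0.002]
contact_force: [0.0, -0.6, 0.1]
gripper_width: 0.992
grasp_force: 0.0
```

Run:
```python
from station import bot
import cv2,json,numpy as np
o=bot.get_obs();print(o['t'],np.round(o['eef_pos'],4),np.round(o['contact_force'],2),np.round(o['tool_rot'],3),np.round(o['q'],2))
b=bot.read_camera("scene")["pixels"][:,:,::-1]
cv2.imwrite("pics/s2.png",b)
```

```text
8.4 [ 0.5861 -0.163   0.2326] [ 0.03 -0.59  0.12] [-0.     1.    -0.007 -0.002] [ 0.25  0.37 -0.1   1.71  0.04  1.06 -1.45]
```

View pics/s2.png

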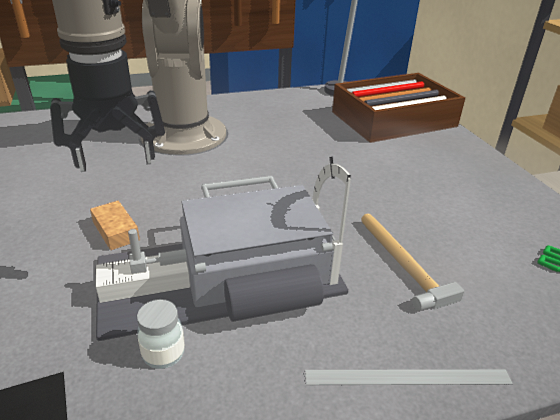

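Call:
{"op": "jog_arm", "data": {"rows": [{"x":0,"y":0,"z":-2,"ax":0,"ay":0,"az":-8.2,"fingers":45},{"x":0,"y":0,"z":-2,"ax":0,"ay":0,"az":-8.2,"fingers":45},{"x":0,"y":0,"z":-2,"ax":0,"ay":0,"az":-8.2,"fingers":45},{"x":0,"y":0,"z":-2,"ax":0,"ay":0,"az":-8.2,"fingers":45},{"x":0,"y":0,"z":-2,"ax":0,"ay":0,"az":-8.2,"fingers":45},{"x":0,"y":0,"z":-2,"ax":0,"ay":0,"az":-8.2,"fingers":45},{"x":0,"y":0,"z":-2,"ax":0,"ay":0,"az":-8.2,"fingers":45},{"x":0,"y":0,"z":-2,"ax":0,"ay":0,"az":-8.2,"fingers":45}], "force": 40}}

```text
t: 9.25
eef_pos: [0.5867, -0.1632, 0.2493]
tool_rot: [-0.001, 0.843, 0.538, -0.001]
contact_force: [-1.0, 0.4, 0.0]
gripper_width: 0.527
grasp_force: 0.0
```

Call:
{"op": "jog_arm", "data": {"rows": [{"x":0,"y":0,"z":0,"ax":0,"ay":0,"az":-8.2,"fingers":45},{"x":0,"y":0,"z":0,"ax":0,"ay":0,"az":-8.2,"fingers":45},{"x":0,"y":0,"z":0,"ax":0,"ay":0,"az":-8.0,"fingers":45},{"x":39,"y":-25,"z":0,"ax":0,"ay":0,"az":0,"fingers":45},{"x":39,"y":-25,"z":0,"ax":0,"ay":0,"az":0,"fingers":45},{"x":39,"y":-25,"z":0,"ax":0,"ay":0,"az":0,"fingers":45},{"x":39,"y":-25,"z":0,"ax":0,"ay":0,"az":0,"fingers":45},{"x":39,"y":-24,"z":0,"ax":0,"ay":0,"az":0,"fingers":45}], "force": 40}}

```text
t: 10.05
eef_pos: [0.4642, 0.0348, 0.2496]
tool_rot: [-0.0, 0.712, 0.702, -0.0]
contact_force: [0.1, 1.3, 0.3]
gripper_width: 0.53
grasp_force: 0.0
```

Call:
{"op": "jog_arm", "data": {"rows": [{"x":0,"y":0,"z":0,"ax":0,"ay":0,"az":0,"fingers":45},{"x":0,"y":0,"z":0,"ax":0,"ay":0,"az":0,"fingers":45},{"x":0,"y":0,"z":0,"ax":0,"ay":0,"az":0,"fingers":45},{"x":0,"y":0,"z":30,"ax":0,"ay":0,"az":0,"fingers":45},{"x":0,"y":0,"z":30,"ax":0,"ay":0,"az":0,"fingers":45},{"x":0,"y":0,"z":20,"ax":0,"ay":0,"az":0,"fingers":45},{"x":0,"y":0,"z":0,"ax":0,"ay":0,"az":0,"fingers":45},{"x":0,"y":0,"z":0,"ax":0,"ay":0,"az":0,"fingers":45}], "force": 40}}

```text
t: 10.85
eef_pos: [0.4663, 0.0328, 0.1703]
tool_rot: [-0.0, 0.713, 0.702, -0.0]
contact_force: [-0.8, -0.5, 0.2]
gripper_width: 0.527
grasp_force: 0.0
```

Run:
```python
from station import bot
import cv2,json,numpy as np
o=bot.get_obs();print(o['t'],np.round(o['eef_pos'],4),np.round(o['contact_force'],2),np.round(o['tool_rot'],3),np.round(o['q'],2))
c=bot.read_camera("wrist");cv2.imwrite("pics/w2.png",c["pixels"][:,:,::-1]);c.pop("pixels");c["world_from_camera"]=np.array(c["world_from_camera"]).tolist();json.dump(c,open("wrist.json","w"))
```

```text
10.85 [0.4663 0.0328 0.1703] [-0.8  -0.5   0.16] [-0.     0.713  0.702 -0.   ] [ 0.25  0.26 -0.52  2.07  0.17  0.86 -0.38]
```

View pics/w2.png

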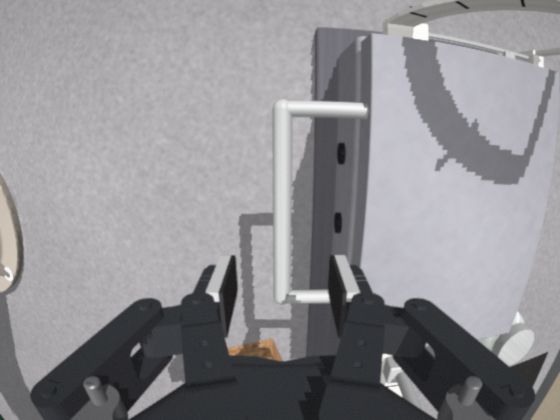

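```bash
python3 -c "
from h import *
print(wpl(283,110,.113),wpl(283,200,.113),wpl(283,297,.113))"
```

```text
[0.46715144 0.11034722 0.113     ] [0.46632273 0.05389724 0.113     ] [ 0.46529342 -0.01817951  0.113     ]
```

Call:
{"op": "jog_arm", "data": {"rows": [{"x":0,"y":0,"z":25,"ax":0,"ay":0,"az":0,"fingers":45},{"x":0,"y":0,"z":30,"ax":0,"ay":0,"az":0,"fingers":45},{"x":0,"y":0,"z":20,"ax":0,"ay":0,"az":0,"fingers":45},{"x":0,"y":0,"z":0,"ax":0,"ay":0,"az":0,"fingers":45},{"x":0,"y":0,"z":0,"ax":0,"ay":0,"az":0,"fingers":30},{"x":0,"y":0,"z":0,"ax":0,"ay":0,"az":0,"fingers":20},{"x":0,"y":0,"z":0,"ax":0,"ay":0,"az":0,"fingers":5},{"x":0,"y":0,"z":0,"ax":0,"ay":0,"az":0,"fingers":0}], "force": 40}}

```text
t: 11.7
eef_pos: [0.4658, 0.0336, 0.0961]
tool_rot: [0.0, 0.712, 0.702, 0.0]
contact_force: [-2.3, 0.5, 2.8]
gripper_width: 0.12
grasp_force: 39.0
```

Call:
{"op": "jog_arm", "data": {"rows": [{"x":0,"y":0,"z":0,"ax":0,"ay":0,"az":0,"fingers":0},{"x":0,"y":0,"z":0,"ax":0,"ay":0,"az":0,"fingers":0},{"x":0,"y":0,"z":0,"ax":0,"ay":0,"az":0,"fingers":0},{"x":0,"y":0,"z":0,"ax":0,"ay":0,"az":0,"fingers":0},{"x":0,"y":0,"z":0,"ax":0,"ay":0,"az":0,"fingers":0},{"x":0,"y":0,"z":0,"ax":0,"ay":0,"az":0,"fingers":0},{"x":0,"y":0,"z":0,"ax":0,"ay":0,"az":0,"fingers":0},{"x":0,"y":0,"z":0,"ax":0,"ay":0,"az":0,"fingers":0}], "force": 40}}

```text
t: 12.5
eef_pos: [0.4658, 0.0336, 0.0953]
tool_rot: [-0.0, 0.712, 0.702, -0.0]
contact_force: [-4.4, 0.4, 4.5]
gripper_width: 0.12
grasp_force: 39.2
```

```bash
python3 -c "
import numpy as np
a=np.radians(5+np.arange(0,61,60/16));x=-206*np.cos(a);z=206*np.sin(a)
print(np.round(np.c_[np.diff(x),np.diff(z)],1).tolist(),x[-1]-x[0],z[-1]-z[0])"
```

```text
[[1.6, 13.4], [2.5, 13.2], [3.3, 13.1], [4.2, 12.8], [5.0, 12.5], [5.8, 12.2], [6.6, 11.7], [7.4, 11.3], [8.1, 10.8], [8.8, 10.2], [9.4, 9.6], [10.0, 9.0], [10.6, 8.3], [11.1, 7.6], [11.6, 6.9], [12.0, 6.1]] 118.15674588831548 168.7453211235323
```

Call:
{"op": "jog_arm", "data": {"rows": [{"x":0,"y":1.6,"z":-13.4,"ax":0,"ay":0,"az":0,"fingers":0},{"x":0,"y":2.5,"z":-13.2,"ax":0,"ay":0,"az":0,"fingers":0},{"x":0,"y":3.3,"z":-13.1,"ax":0,"ay":0,"az":0,"fingers":0},{"x":0,"y":4.2,"z":-12.8,"ax":0,"ay":0,"az":0,"fingers":0},{"x":0,"y":5,"z":-12.5,"ax":0,"ay":0,"az":0,"fingers":0},{"x":0,"y":5.8,"z":-12.2,"ax":0,"ay":0,"az":0,"fingers":0},{"x":0,"y":6.6,"z":-11.7,"ax":0,"ay":0,"az":0,"fingers":0},{"x":0,"y":7.4,"z":-11.3,"ax":0,"ay":0,"az":0,"fingers":0}], "force": 40}}

```text
t: 13.3
eef_pos: [0.4979, 0.033, 0.1942]
tool_rot: [-0.003, 0.712, 0.702, -0.004]
contact_force: [-13.5, 1.4, 3.4]
gripper_width: 0.118
grasp_force: 39.1
```

Call:
{"op": "jog_arm", "data": {"rows": [{"x":0,"y":8.1,"z":-10.8,"ax":0,"ay":0,"az":0,"fingers":0},{"x":0,"y":8.8,"z":-10.2,"ax":0,"ay":0,"az":0,"fingers":0},{"x":0,"y":9.4,"z":-9.6,"ax":0,"ay":0,"az":0,"fingers":0},{"x":0,"y":10,"z":-9,"ax":0,"ay":0,"az":0,"fingers":0},{"x":0,"y":10.6,"z":-8.3,"ax":0,"ay":0,"az":0,"fingers":0},{"x":0,"y":11.1,"z":-7.6,"ax":0,"ay":0,"az":0,"fingers":0},{"x":0,"y":11.6,"z":-6.9,"ax":0,"ay":0,"az":0,"fingers":0},{"x":0,"y":12,"z":-6.1,"ax":0,"ay":0,"az":0,"fingers":0}], "force": 40}}

```text
t: 14.1
eef_pos: [0.5827, 0.0314, 0.2675]
tool_rot: [0.0, 0.712, 0.702, -0.001]
contact_force: [-16.0, -1.4, 26.3]
gripper_width: 0.119
grasp_force: 42.3
```

Call:
{"op": "jog_arm", "data": {"rows": [{"x":0,"y":0,"z":0,"ax":0,"ay":0,"az":0,"fingers":0},{"x":0,"y":0,"z":0,"ax":0,"ay":0,"az":0,"fingers":0},{"x":0,"y":0,"z":0,"ax":0,"ay":0,"az":0,"fingers":0},{"x":0,"y":0,"z":0,"ax":0,"ay":0,"az":0,"fingers":0},{"x":0,"y":0,"z":0,"ax":0,"ay":0,"az":0,"fingers":0},{"x":0,"y":0,"z":0,"ax":0,"ay":0,"az":0,"fingers":0},{"x":0,"y":0,"z":0,"ax":0,"ay":0,"az":0,"fingers":0},{"x":0,"y":0,"z":0,"ax":0,"ay":0,"az":0,"fingers":0}], "force": 40}}

```text
t: 14.9
eef_pos: [0.5834, 0.0314, 0.2678]
tool_rot: [0.001, 0.712, 0.702, -0.0]
contact_force: [-16.8, -2.5, 27.3]
gripper_width: 0.119
grasp_force: 42.6
```

Run:
```python
from station import bot
import cv2,numpy as np
o=bot.get_obs();print(o['t'],np.round(o['eef_pos'],4),np.round(o['contact_force'],2),np.round(o['joint_vel'],3))
a=bot.read_camera("side")["pixels"][130:330,190:390,::-1]
b=bot.read_camera("scene")["pixels"][60:310,120:370,::-1]
r=lambda i:cv2.resize(i,(400,400),interpolation=cv2.INTER_CUBIC)
cv2.imwrite("pics/f.png",np.hstack([r(b),r(a)]))
```

```text
14.9 [0.5834 0.0314 0.2678] [-16.77  -2.45  27.28] [ 0.002  0.     0.002 -0.001 -0.001 -0.002  0.001]
```

View pics/f.png

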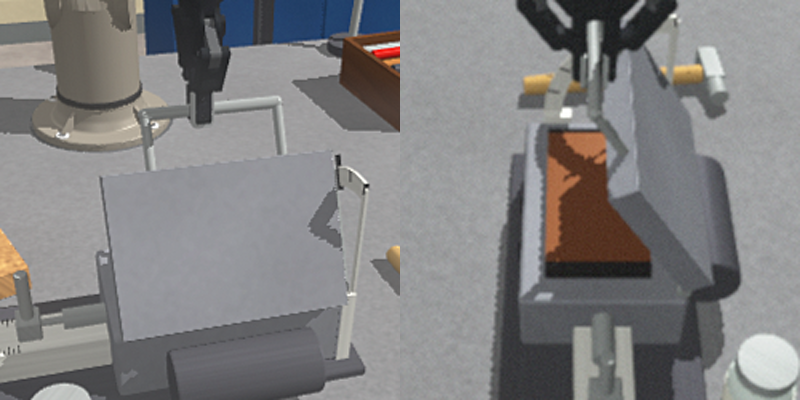

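Call:
{"op": "jog_arm", "data": {"rows": [{"x":0,"y":-1,"z":-2,"ax":0,"ay":0,"az":0,"fingers":0},{"x":0,"y":-0.5,"z":-1,"ax":0,"ay":0,"az":0,"fingers":0},{"x":0,"y":0,"z":0,"ax":0,"ay":0,"az":0,"fingers":0},{"x":0,"y":0,"z":0,"ax":0,"ay":0,"az":0,"fingers":0},{"x":0,"y":0,"z":0,"ax":0,"ay":0,"az":0,"fingers":0},{"x":0,"y":0,"z":0,"ax":0,"ay":0,"az":0,"fingers":0},{"x":0,"y":0,"z":0,"ax":0,"ay":0,"az":0,"fingers":0},{"x":0,"y":0,"z":0,"ax":0,"ay":0,"az":0,"fingers":0}], "force": 40}}

```text
t: 15.8
eef_pos: [0.582, 0.0315, 0.2673]
tool_rot: [-0.0, 0.712, 0.702, -0.001]
contact_force: [-6.8, -0.7, 7.6]
gripper_width: 0.123
grasp_force: 40.7
```

Run:
```python
from h import *
from station import bot
for u,v,y in((213,130,-.0225),(296,123,.1075)):
    o,d=ray("scene",u,v);p=o+d*(y-o[1])/d[1];print(p,np.degrees(np.arctan2(p[2]-.095,.669-p[0]))-5)
    # hinge-circle intersection about x=.669,z=.095
    a=d[0]**2+d[2]**2;w=np.array([o[0]-.669,o[2]-.095]);b=w@d[[0,2]];s=np.roots([a,2*b,w@w-.206**2]);
    for k in s:
        p=o+k*d;print('  circ',p,np.degrees(np.arctan2(p[2]-.095,.669-p[0]))-5)
o=bot.get_obs();print(o['eef_pos'],o['contact_force'],np.abs(o['joint_vel']).max(),np.degrees(np.arccos((.669-o['eef_pos'][0])/.206))-5)
```

```text
[ 0.61605952 -0.0225      0.30030294] 70.5404127617213Traceback (most recent call last):
  File "<stdin>", line 8, in <module>
TypeError: ufunc 'arctan2' not supported for the input types, and the inputs could not be safely coerced to any supported types according to the casting rule ''safe''
```

Run:
```python
from h import *
from station import bot
p,e=tri((183.75,171),(308.5,226.5));print(p,e,np.degrees(np.arctan2(p[2]-.095,.667-p[0]))-10.7,np.hypot(p[2]-.095,.667-p[0]))
o=bot.get_obs();print(np.abs(o['joint_vel']).max(),np.degrees(np.arccos((.669-o['eef_pos'][0])/.206))-5)
```

```text
[ 0.61575459 -0.07018593  0.23832605] 0.003538873185563615 59.625778375828745 0.15221185346007027
0.001339634640876018 60.02520827406691
```

Both estimates put the guard at about 60° (59.6° and 60.0°). It is steady and gripped with about 40 N.

```bash
python3 -c "
from station import bot
print(bot.hand_in())"
```

```text
the job is handed in; nothing more can be done
None
```

I pulled the gauge to its 30 mm mark, held it there for over a second and let it return home, then lifted the guard to about 60° and handed in still gripping the bar; the hammer, jar and cork block were not touched, and the hand-in gave no verdict.

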